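# Count to the third gap and push the soap home

## Robot

A 7-joint arm with a two-finger parallel gripper is mounted at the origin on a cart in front of the work surface, level with it; the furniture and walls round the work are solid. World frame = base frame: x ahead of the robot, y to its left, z up, the work surface at z = 0. Lengths are in mm, angles in degrees, forces in N, time in s.
With the tool pointing down it reaches from about 400 to 925 mm from the base axis. Payload 5.6 kg.
Tool frame: the origin (TCP) lies at the very end of the fingers, on their centre line; the grasp point (between the pads) lies 19 mm behind it; z points along the fingers, y is the line along which they close (so a half turn about z gives the same grasp; the last joint's range is limited). The gripper opens to 85 mm and grips with 20 to 120 N. Pads are 22 mm wide; open, the fingers measure 114 mm over their backs; the gripper's body (76 mm by 85 mm) begins 54 mm behind the grasp point. The pads swing forward as they close: fully open they stand 13 mm farther back than shut.
Start: joints at [-2.464, 26.786, -0.665, 91.828, 0.344, 61.387, -3.226], TCP at [650.006, -0.043, 231.29] pointing down, gripper open.
Joint ranges: [-144.91, 144.91], [-17.63, 115.5], [-89.93, 88.59], [15.96, 139.68], [-74.01, 254.01], [8.47, 105.57], [-167.45, 167.45]. Speed limits (degrees/s): [147.25, 147.25, 180, 180, 180, 180, 180].

## Interface

Orientations are given as a 3x3 rotation matrix whose columns are the frame's x, y, z axes.
In Python, from bench import robot, optics, job gives the robot as it stands.
- The arm moves only by the tool servo_tool, never from a script. Its argument "targets" is a list of rows, each an object of numbers: "rx", "ry", "rz": the turn, a rotation vector about the tool's x, y, z scaled (see below); "dx", "dy", "dz": the shift along the tool's x, y, z scaled (see below); "claw": the gripper command: -1 is shut, 1 is fully open, values between are in proportion. A call has 1 to 5 rows; each row shifts and turns the commanded pose from where the row before left it, along the tool's axes as they then stand; what a row does not reach is not made up. The controller multiplies each number of a shift by 0.02 m and each number of a turn by 0.12 rad. A row lasts 1/12 s, in which the tool goes at most 41.7 mm and 7.16 degrees, less where a joint would pass 70% of its speed; a pose out of reach is approached as far as the arm can. A call with a number of a shift or a turn outside -1 to 1 is refused whole. A call with a gripper value outside its range is refused whole. The fingers move at their own pace and stop on an object; "grip_force" is the grip in N (left out, the last holds). Time passes only in rows, so rows that do not move let the fingers close. It gives the time, the measured TCP pose, the force, the opening and the grip force at its end, in the units of the state.
- robot.observe(): the state, without advancing time (a new reading comes with each control period).
- optics.get_image(name): name is "scene" or "side" or "wrist"; returns (picture, depth): 420x560x3 uint8, red, green, blue; 420x560 float32, mm along the optical axis (not along the pixel's ray), 0 where there is no reading.
- optics.camera_info(name): a dict with "intrinsics" (3x3 intrinsics, pixels), "origin" and "orientation" of the camera in the world. Camera axes: x right, y down, z forward; pixel columns grow to the right and rows downward; lengths in mm; the calibration is good to about 2 mm. A picture is of the moment at which its call begins: read the wrist's pose just before it. camera_info takes no time and is no camera call; for the wrist camera it gives the pose at the moment of the call.
- job.finish_job(): hands the job in; it is judged then, once.
The state is a dict: "t": time; "joint_pos": joint angles; "dq": joint speeds; "joint_efforts": joint torques, N m; "eef_pos": TCP position; "orientation": TCP orientation; "force": force on the tool from outside, world axes, zero at the start; "torque": the same for the moment, N m; "grip_width": finger opening in mm; "gripper_force": force on a finger pad.
Only numpy, scipy, OpenCV 4.12 (cv2) and the standard library are available. Lean on these libraries where they do the work, as an engineer would, in place of code of your own. Each camera call takes 0.05 s, during which the arm holds its last target. There are 200 camera calls.

## Task

The wooden soap rack has four gaps, each with a springy blue tab standing above it on the back rail. Starting at the end with the red cap, run a fingertip along the rail so that it flicks the tabs of the first, second and third gaps one after the other, and leave the fourth tab alone; only then push the loose cream soap bar along the table, end first, into that third gap until it is fully home against the back board. Nothing is to be pinched or lifted; the soap stays flat on the table, and the soaps already in the rack, the matchbox and the balm tins stay where they are.

Things in the scene. Friction and masses are not known exactly. Their poses are not given: they have to be found in the camera images.
- soap_rack: Fixed light-wood soap rack, 288 mm wide, no floor (soaps slide in on the table). Origin: on the table, mid-width. +x points into the gaps, away from the robot (yaw within 0.2 rad), +y left. Five dividers 8 mm thick, 36 mm high, at y = -140, -70, 0, 70, 140 mm, run from noses at x = -40 mm to the back board's face at x = 30 mm: four gaps 62 mm wide, centred at y = 105, 35, -35, -105 mm
- rail_mid (a point): Middle of the top edge of the back board (the rail), at rack x = 36 mm, y = 0, 62 mm above the table. The board is 12 mm thick and runs the whole width; at its ends are posts 20 mm square, as high. The two outer gaps already hold a soap each, the two inner ones are empty
- red_cap: Fixed red cap, 22 mm across, 16 mm high, on the end post of the rack where counting begins (rack y = +137 or -137 mm, it differs from start to start). Origin at its underside, 62 mm above the table. A white cap of the same shape is on the other post
- tab_a (a joint): Springy blue tab over the gap at rack y = 105 mm, hinged on the rail at rack x = 36 mm, z = 62 mm; 16 mm wide along rack x, 3 mm thick along rack y, top 98 mm above the table. Value: lean in rad, 0 upright, + toward rack +y, limits +-1.2. A spring (0.06 Nm/rad, 1 N at the tip) rights it. A flick is a lean over 0.2 rad either way; a tip passing 10 mm below the top bends it 0.8 rad and slips over
- tab_b (a joint): The same tab above the gap at rack y = +35 mm
- tab_c (a joint): The same tab above the gap at rack y = -35 mm
- tab_d (a joint): The same tab above the gap at rack y = -105 mm
- cream_soap: Loose cream soap bar in a paper band, 52 x 78 x 24 mm (x, y, z), 0.08 to 0.15 kg, flat on the table before the rack, at rack x -140 to -110 mm, rack y within 70 mm, long axis (its y) along rack x within 0.35 rad. Origin: centre of the underside. Fully home its inner end touches the back board, its origin is at rack x = -9 mm and its front end stands 8 mm proud of the noses
- pink_soap: Loose pink soap bar of the same size, already home in the gap at rack y = +105 mm; its front end stands about 9 mm proud. Leave alone. Origin: centre of the underside
- green_soap: Loose green soap bar of the same size, already home in the gap at rack y = -105 mm. Leave alone. Origin: centre of the underside
- matchbox: Loose dark box of long matches, 120 x 50 x 40 mm, left of the rack. Leave alone. Origin: centre of the underside
- tin_yellow: Loose balm tin with a yellow top, 54 mm across, 21 mm high, right of the working area. Leave alone. Origin: centre of the underside
- tin_brown: Loose balm tin with a red-brown top, the same size, right of the working area. Leave alone. Origin: centre of the underside
Things that resemble listed ones, but are neither listed nor needed, are in the scene too. Leave any turquoise look-alike of the cream_soap alone.

How it is judged:
By the outcome, as a careful person would: the job done as asked, in the order asked, and still so for the second after the job is handed in, with the robot touching nothing.
It also fails if it takes over 64 s, if anything falls off the work surface, if the arm or the gripper's body presses on something with over 40 N, if the wrist force passes 120 N, or if a joint passes its speed limit or range.

## Working session

There is one attempt and no reset: what is moved stays moved. The work goes in short steps, Python scripts to look and compute and a tool call to move; the robot and the scene stay as the last step left them, time stands still between calls to the robot, and variables do not carry over. Pictures are saved under pics/ and viewed, at most 10 in all, crops included, and the job is handed in when it is done.

Besides the shell and the picture viewer there is one more tool, called as name(argument=value, ...) on one line, values as JSON. servo_tool: Moves the arm, as the interface text tells. Shifts and turns lie within -1 to 1; 1 stands for 0.02 m of shift or 0.12 rad of turn. Its arguments: {"type":"object","properties":{"targets":{"type":"array","items":{"type":"object","properties":{"rx":{"type":"number"},"ry":{"type":"number"},"rz":{"type":"number"},"dx":{"type":"number"},"dy":{"type":"number"},"dz":{"type":"number"},"claw":{"type":"number"}}}},"grip_force":{"type":"number"}},"required":["targets"]}

```bash
mkdir -p pics; cat > h.py <<'E'
import numpy as np, cv2
from bench import robot, optics, job
def grab(n,f):
    ci=optics.camera_info(n); im,d=optics.get_image(n)
    cv2.imwrite(f'pics/{f}.png',cv2.cvtColor(im,cv2.COLOR_RGB2BGR)); np.savez(f'pics/{f}.npz',d=d,K=ci['intrinsics'],o=ci['origin'],R=ci['orientation'])
def pt(f,u,v,z=None):
    s=np.load(f'pics/{f}.npz'); r=np.linalg.inv(s['K'])@[u,v,1]; R=s['R'];o=s['o']
    if z is None:
        return o+R@(r*s['d'][int(round(v)),int(round(u))])
    w=R@r; return o+w*(z-o[2])/w[2]
E
python3 - <<'E'
from h import *
grab('scene','s1');grab('side','d1');grab('wrist','w1')
s=robot.observe();print(s['t'],s['eef_pos'],s['orientation'],s['force'])
for n in('scene','side','wrist'):c=optics.camera_info(n);print(n,c['origin'],np.round(c['orientation'],2).tolist())
E
```

```text
0.15 [ 6.49593476e+02 -7.48965685e-02  2.30542810e+02] [[ 5.81550438e-05  9.99999132e-01 -1.31597569e-03]
 [ 9.99999990e-01 -5.83282218e-05 -1.31558731e-04]
 [-1.31635376e-04 -1.31596802e-03 -9.99999125e-01]] [-0.43041456  0.83100498 -0.2867576 ]
scene [ 64.36755119 660.98217835 660.58085046] [[-0.82, -0.31, 0.48], [-0.57, 0.45, -0.69], [-0.0, -0.84, -0.54]]
side [ 432.9055483  -841.56465814  686.85286587] [[0.99, -0.1, 0.11], [-0.15, -0.59, 0.79], [-0.01, -0.8, -0.6]]
wrist [649.22879095  78.1970939  373.50342986] [[1.0, 0.0, -0.0], [0.0, -0.95, -0.3], [-0.0, 0.3, -0.95]]
```

View pics/s1.png

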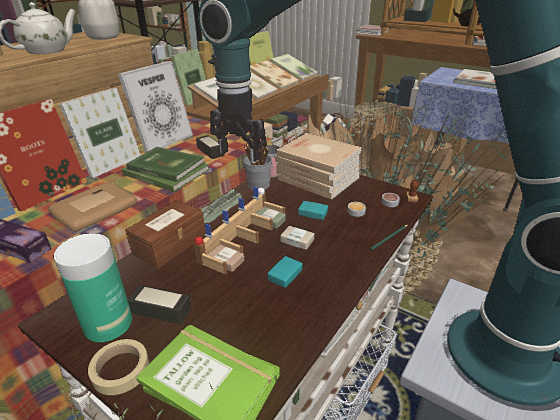

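View pics/w1.png

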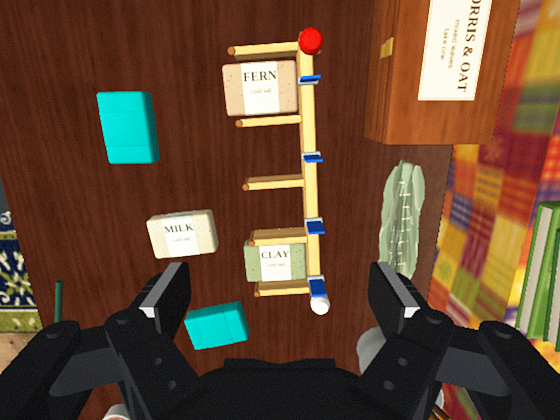

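The wrist view shows the red cap at (310,41), which is the rack's +y end. The white cap is at (320,304), the tabs at (309,79), (313,158), (315,228) and (318,288), and the cream soap centre near (182,233). So the flick order is a, b, c, and the soap goes into gap c.

```bash
python3 - <<'E'
from h import *
r=pt('w1',310,41,78);w=pt('w1',320,304,78);print('caps',r,w,np.linalg.norm(r-w))
print('depth caps',pt('w1',310,41),pt('w1',320,304))
yv=(r-w)[:2];yv/=np.linalg.norm(yv);xv=np.array([yv[1],-yv[0]]);print('yaw',np.arctan2(xv[1],xv[0]))
org=(r+w)[:2]/2-36*xv;print('org',org)
d=np.load('pics/w1.npz')['d']
for n,u,v in[('divnose',231,51),('n2',239,123),('n3',245,187),('n4',249,240),('n5',258,292),('tabA',309,79),('tabB',313,158),('tabC',315,228),('tabD',318,288),('cream',182,245),('turq1',128,128),('turq2',215,326),('box',450,70),('box edge',372,125),('plant',400,200),('pot',375,350),('fern',238,100)]:
    p=pt('w1',u,v);q=p[:2]-org;print(n,p.round(),'rack',(q@xv).round(),(q@yv).round())
# cream top outline
u,v=np.meshgrid(range(140,225),range(200,265));im=cv2.imread('pics/w1.png')
P=np.array([[pt('w1',a,b) for a in range(140,225)] for b in range(200,265)])
m=((P[...,2]>19)&(P[...,2]<30)).astype(np.uint8)
c=max(cv2.findContours(m,0,cv2.CHAIN_APPROX_NONE)[0],key=cv2.contourArea)[:,0]
xy=np.array([P[b,a,:2] for a,b in c],np.float32);R=cv2.minAreaRect(xy);print('cream',R,'rack',(R[0]-org)@xv,(R[0]-org)@yv)
big=cv2.resize(im[20:320,130:350],None,fx=2,fy=2,interpolation=cv2.INTER_CUBIC);cv2.imwrite('pics/w1c.png',big[:600])
E
```

```text
caps [675.50663096 133.55880817  78.        ] [ 695.13078829 -131.2020797    78.        ] 265.48716597160245
depth caps [675.47369615 133.48954258  78.36954486] [ 695.20340172 -131.53299121   77.53321366]
yaw 0.07398501452757889
org [649.41719278  -1.48266709]
divnose [601. 132.  37.] rack -38.0 137.0
n2 [607.  63.  38.] rack -38.0 68.0
n3 [610.  -7.  36.] rack -39.0 -2.0
n4 [610. -85.   6.] rack -46.0 -81.0
n5 [ 622. -144.   35.] rack -37.0 -140.0
tabA [674. 102.  98.] rack 32.0 101.0
tabB [680.  35.  90.] rack 33.0 34.0
tabC [685. -35.  89.] rack 33.0 -36.0
tabD [ 691. -105.   86.] rack 34.0 -107.0
cream [528. -84.  23.] rack -127.0 -74.0
turq1 [482.  57.  24.] rack -163.0 71.0
turq2 [ 562. -204.   25.] rack -102.0 -195.0
box [798. 110.  82.] rack 156.0 100.0
box edge [749.  61.  32.] rack 104.0 55.0
plant [791. -24.  28.] rack 139.0 -33.0
pot [ 777. -229.   41.] rack 111.0 -236.0
fern [605.  87.  25.] rack -38.0 91.0
cream ((528.4971923828125, -73.28329467773438), (78.77355194091797, 52.67695617675781), 7.1744794845581055) rack -125.89653196604378 -62.666098140732714
```

View pics/w1c.png

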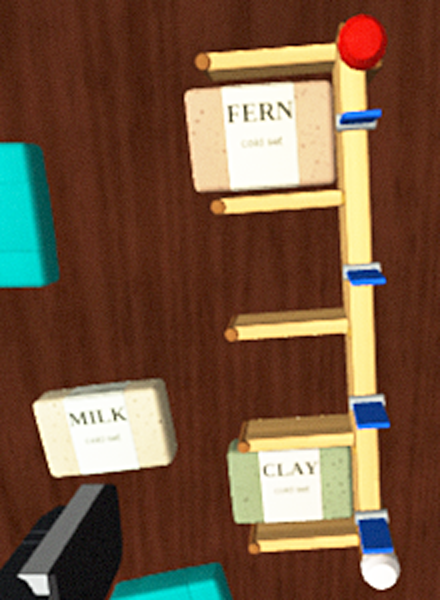

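servo_tool(targets=[{"rz": -0.617,"claw": -1},{"dx": 1,"dy": 0.25,"dz": 0.7,"claw": -1},{"dx": 1,"dy": 0.25,"dz": 0.7,"claw": -1},{"dx": 1,"dy": 0.25,"dz": 0.7,"claw": -1},{"dx": 1,"dy": 0.25,"dz": 0.7,"claw": -1}])

```text
$.targets[0]: bad value
```

servo_tool(targets=[{"dx": 1,"dy": 0.25,"dz": 0.7,"claw": -1},{"dx": 1,"dy": 0.25,"dz": 0.7,"claw": -1},{"dx": 1,"dy": 0.25,"dz": 0.7,"claw": -1},{"dx": 0.35,"claw": -1},{"claw": -1}])

```text
$.targets[0]: bad value
```

```bash
cat >> h.py <<'E'
org=np.array([648.8,-3.]);xv=np.array([.9973,.0739]);yv=np.array([-.0739,.9973])
def rk(p): q=np.array(p[:2])-org; return np.round([q@xv,q@yv,p[2] if len(p)>2 else 0],1)
def st():
    s=robot.observe();print(round(s['t'],2),'rack',rk(s['eef_pos']),'F',np.round(s['force'],1),'w',round(s['grip_width'],1)); return s
E
python3 - <<'E'
from h import *
print(st()['orientation'].__repr__());grab('wrist','w2')
E
```

```text
0.15 rack [  1.    2.9 230.5] F [-0.4  0.8 -0.3] w 85.6
array([[ 5.81550438e-05,  9.99999132e-01, -1.31597569e-03],
       [ 9.99999990e-01, -5.83282218e-05, -1.31558731e-04],
       [-1.31635376e-04, -1.31596802e-03, -9.99999125e-01]])
```

View pics/w2.png

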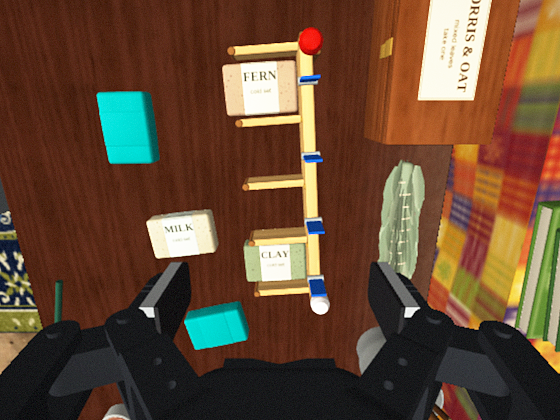

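The arm didn't move and the view hasn't changed. Each row probably needs every field.

servo_tool(targets=[{"dx": 0,"dy": 0,"dz": 0,"rx": 0,"ry": 0,"rz": -0.617,"claw": -1},{"dx": 1,"dy": 0.25,"dz": 0.7,"rx": 0,"ry": 0,"rz": 0,"claw": -1},{"dx": 1,"dy": 0.25,"dz": 0.7,"rx": 0,"ry": 0,"rz": 0,"claw": -1},{"dx": 1,"dy": 0.25,"dz": 0.7,"rx": 0,"ry": 0,"rz": 0,"claw": -1},{"dx": 1,"dy": 0.25,"dz": 0.7,"rx": 0,"ry": 0,"rz": 0,"claw": -1}])

```text
t: 0.62
eef_pos: [664.0, 81.9, 174.5]
orientation: [[-0.073, 0.997, -0.0], [0.997, 0.073, 0.0], [0.0, -0.0, -1.0]]
force: [0.2, -0.2, 1.4]
grip_width: 25.5
gripper_force: 0.0
```

servo_tool(targets=[{"dx": 1,"dy": 0.25,"dz": 0.3,"rx": 0,"ry": 0,"rz": 0,"claw": -1},{"dx": 1,"dy": 0.25,"dz": 0.6,"rx": 0,"ry": 0,"rz": 0,"claw": -1},{"dx": 1,"dy": 0.25,"dz": 0.9,"rx": 0,"ry": 0,"rz": 0,"claw": -1},{"dx": 0.35,"dy": 0,"dz": 0.95,"rx": 0,"ry": 0,"rz": 0,"claw": -1},{"dx": 0,"dy": 0,"dz": 0,"rx": 0,"ry": 0,"rz": 0,"claw": -1}])

```text
t: 1.03
eef_pos: [670.7, 152.1, 115.7]
orientation: [[-0.078, 0.997, -0.008], [0.997, 0.078, -0.0], [0.0, -0.008, -1.0]]
force: [-1.0, -0.4, -0.7]
grip_width: 0.2
gripper_force: 0.0
```

```bash
python3 - <<'E'
from h import *
st();grab('wrist','w3');print(rk(pt('w3',280,210)))
E
```

```text
1.03 rack [ 33.3 153.  115.7] F [-1.  -0.4 -0.7] w 0.2
[ 33.1 145.   -1.4]
```

View pics/w3.png

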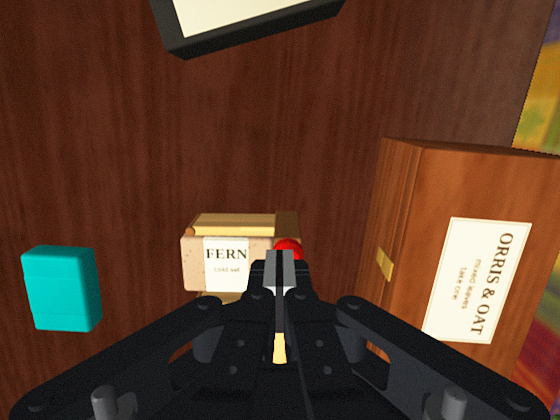

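The closed fingertips (280,255) are next to the red cap (288,248), in line with the rail. I'll lower to flick height.

servo_tool(targets=[{"dx": 0,"dy": 0,"dz": 0.8,"rx": 0,"ry": 0,"rz": 0,"claw": -1},{"dx": 0,"dy": 0,"dz": 0.8,"rx": 0,"ry": 0,"rz": 0,"claw": -1},{"dx": 0,"dy": 0,"dz": 0,"rx": 0,"ry": 0,"rz": 0,"claw": -1},{"dx": 0,"dy": 0,"dz": 0,"rx": 0,"ry": 0,"rz": 0,"claw": -1}])

```text
t: 1.42
eef_pos: [674.2, 147.6, 88.8]
orientation: [[-0.072, 0.997, -0.0], [0.997, 0.072, -0.001], [-0.001, -0.0, -1.0]]
force: [-0.5, -0.6, -1.3]
grip_width: 0.4
gripper_force: 0.0
```

```bash
python3 - <<'E'
from h import *
st();print(rk(pt('w3',288,246,78)))
E
```

```text
1.42 rack [ 36.4 148.3  88.8] F [-0.5 -0.6 -1.3] w 0.4
[ 38.6 146.9  78. ]
```

servo_tool(targets=[{"dx": -0.6,"dy": 0,"dz": 0,"rx": 0,"ry": 0,"rz": 0,"claw": -1},{"dx": -0.6,"dy": 0,"dz": 0,"rx": 0,"ry": 0,"rz": 0,"claw": -1},{"dx": -0.6,"dy": 0,"dz": 0,"rx": 0,"ry": 0,"rz": 0,"claw": -1},{"dx": -0.6,"dy": 0,"dz": 0,"rx": 0,"ry": 0,"rz": 0,"claw": -1},{"dx": -0.6,"dy": 0,"dz": 0,"rx": 0,"ry": 0,"rz": 0,"claw": -1}])

```text
t: 1.83
eef_pos: [678.9, 87.5, 89.0]
orientation: [[-0.073, 0.997, 0.001], [0.997, 0.073, 0.0], [0.0, 0.001, -1.0]]
force: [-0.7, 1.4, 0.6]
grip_width: -0.0
gripper_force: 0.7
```

```bash
python3 - <<'E'
from h import *
st();grab('side','d2');im=cv2.imread('pics/d2.png')
s=np.load('pics/d2.npz');p=np.append(org+36*xv,80);c=s['R'].T@(p-s['o']);uv=(s['K']@c)[:2]/c[2];print(uv)
x,y=(int(t) for t in uv);cv2.imwrite('pics/d2c.png',cv2.resize(im[max(0,y-100):y+90,max(0,x-130):x+130],None,fx=3,fy=3))
E
```

```text
1.83 rack [36.7 88.1 89. ] F [-0.7  1.4  0.6] w -0.0
[333.14591443 196.63766333]
```

View pics/d2c.png

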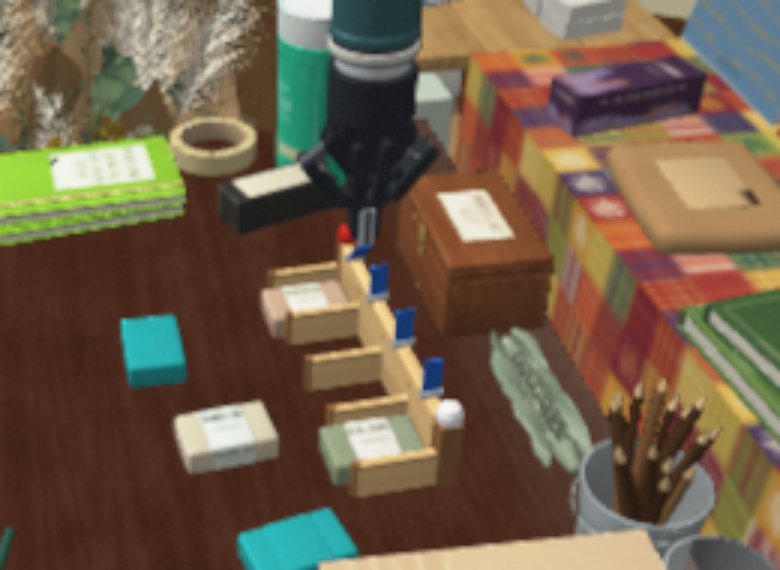

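The tip has tab A bent over at (360,250), and the others at (378,280), (404,325) and (432,375) are upright. I'll keep going.

servo_tool(targets=[{"dx": -0.6,"dy": 0,"dz": 0,"rx": 0,"ry": 0,"rz": 0,"claw": -1},{"dx": -0.6,"dy": 0,"dz": 0,"rx": 0,"ry": 0,"rz": 0,"claw": -1},{"dx": -0.6,"dy": 0,"dz": 0,"rx": 0,"ry": 0,"rz": 0,"claw": -1},{"dx": -0.6,"dy": 0,"dz": 0,"rx": 0,"ry": 0,"rz": 0,"claw": -1},{"dx": -0.6,"dy": 0,"dz": 0,"rx": 0,"ry": 0,"rz": 0,"claw": -1}])

```text
t: 2.3
eef_pos: [682.8, 28.2, 88.0]
orientation: [[-0.074, 0.997, -0.0], [0.997, 0.074, 0.0], [0.0, -0.0, -1.0]]
force: [0.5, 0.8, -0.8]
grip_width: -0.1
gripper_force: 0.6
```

servo_tool(targets=[{"dx": -0.6,"dy": 0,"dz": 0,"rx": 0,"ry": 0,"rz": 0,"claw": -1},{"dx": -0.6,"dy": 0,"dz": 0,"rx": 0,"ry": 0,"rz": 0,"claw": -1},{"dx": -0.6,"dy": 0,"dz": 0,"rx": 0,"ry": 0,"rz": 0,"claw": -1},{"dx": -0.6,"dy": 0,"dz": 0,"rx": 0,"ry": 0,"rz": 0,"claw": -1},{"dx": -0.6,"dy": 0,"dz": 0,"rx": 0,"ry": 0,"rz": 0,"claw": -1}])

```text
t: 2.72
eef_pos: [687.4, -31.9, 88.2]
orientation: [[-0.073, 0.997, -0.0], [0.997, 0.073, -0.0], [-0.0, -0.0, -1.0]]
force: [-0.8, 1.1, -1.0]
grip_width: 0.3
gripper_force: 0.5
```

servo_tool(targets=[{"dx": -0.5,"dy": 0,"dz": 0,"rx": 0,"ry": 0,"rz": 0,"claw": -1},{"dx": -0.5,"dy": 0,"dz": 0,"rx": 0,"ry": 0,"rz": 0,"claw": -1},{"dx": -0.4,"dy": 0,"dz": 0,"rx": 0,"ry": 0,"rz": 0,"claw": -1},{"dx": -0.2,"dy": 0,"dz": 0,"rx": 0,"ry": 0,"rz": 0,"claw": -1}])

```text
t: 3.05
eef_pos: [689.9, -64.1, 88.5]
orientation: [[-0.073, 0.997, 0.0], [0.997, 0.073, -0.001], [-0.001, 0.0, -1.0]]
force: [-0.1, 0.4, 0.5]
grip_width: -0.3
gripper_force: 0.5
```

```bash
python3 - <<'E'
from h import *
st();grab('side','d3');im=cv2.imread('pics/d3.png')
cv2.imwrite('pics/d3c.png',cv2.resize(im[130:290,230:430],None,fx=3,fy=3))
E
```

```text
3.05 rack [ 36.5 -64.   88.5] F [-0.1  0.4  0.5] w -0.3
```

View pics/d3c.png

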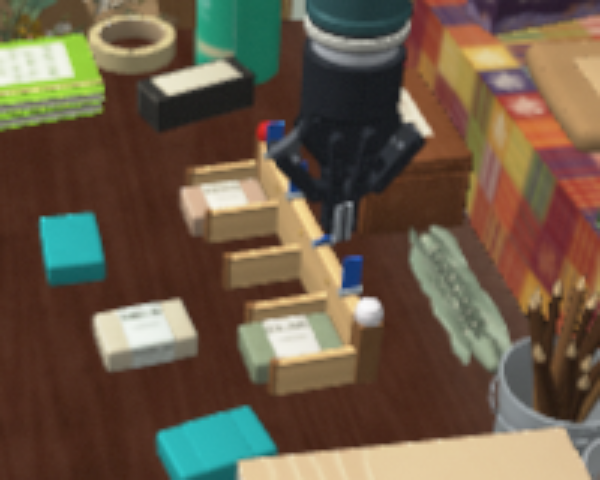

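Tab C is bent under the tip at (325,240) and tab D at (352,273) is untouched. Next I lift straight up and go to the soap's -y side.

servo_tool(targets=[{"dx": 0,"dy": 0,"dz": -0.8,"rx": 0,"ry": 0,"rz": 0,"claw": -1},{"dx": 0,"dy": 0,"dz": -1,"rx": 0,"ry": 0,"rz": 0,"claw": -1},{"dx": 0,"dy": 0,"dz": -0.8,"rx": 0,"ry": 0,"rz": 0,"claw": -1},{"dx": 0,"dy": -1,"dz": 0,"rx": 0,"ry": 0,"rz": 0,"claw": -0.1},{"dx": -0.25,"dy": -1,"dz": 0,"rx": 0,"ry": 0,"rz": 0,"claw": -0.1}])

```text
t: 3.52
eef_pos: [651.1, -68.4, 141.6]
orientation: [[-0.077, 0.997, 0.003], [0.997, 0.077, 0.001], [0.0, 0.003, -1.0]]
force: [0.5, -0.2, -0.6]
grip_width: 23.4
gripper_force: 0.0
```

servo_tool(targets=[{"dx": -0.45,"dy": -1,"dz": 0,"rx": 0,"ry": 0,"rz": 0,"claw": -0.1},{"dx": -0.45,"dy": -1,"dz": 0,"rx": 0,"ry": 0,"rz": 0,"claw": -0.1},{"dx": -0.45,"dy": -1,"dz": 0,"rx": 0,"ry": 0,"rz": 0,"claw": -0.1},{"dx": -0.45,"dy": -1,"dz": 0,"rx": 0,"ry": 0,"rz": 0,"claw": -0.1},{"dx": -0.45,"dy": -1,"dz": 0,"rx": 0,"ry": 0,"rz": 0,"claw": -0.1}])

```text
t: 3.93
eef_pos: [552.8, -122.6, 140.4]
orientation: [[-0.075, 0.997, 0.0], [0.997, 0.075, -0.0], [-0.0, 0.0, -1.0]]
force: [0.0, 0.4, 0.5]
grip_width: 38.3
gripper_force: 0.0
```

servo_tool(targets=[{"dx": -0.05,"dy": -1,"dz": 1,"rx": 0,"ry": 0,"rz": 0,"claw": -0.1},{"dx": 0,"dy": -0.1,"dz": 1,"rx": 0,"ry": 0,"rz": 0,"claw": -0.1},{"dx": 0,"dy": 0,"dz": 1,"rx": 0,"ry": 0,"rz": 0,"claw": -0.1},{"dx": 0,"dy": 0,"dz": 0,"rx": 0,"ry": 0,"rz": 0,"claw": -0.1}])

```text
t: 4.27
eef_pos: [529.2, -124.6, 77.4]
orientation: [[-0.074, 0.997, -0.006], [0.997, 0.074, 0.001], [0.001, -0.006, -1.0]]
force: [-0.5, 0.3, 0.1]
grip_width: 38.6
gripper_force: 0.0
```

```bash
python3 - <<'E'
from h import *
st();grab('wrist','w4')
E
```

```text
4.27 rack [-128.3 -112.4   77.4] F [-0.5  0.3  0.1] w 38.6
```

View pics/w4.png

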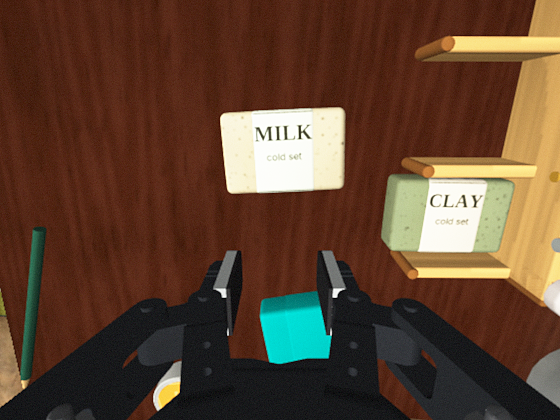

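The cream soap's corners are at about (221,115), (343,108), (344,188) and (229,193), centred over the fingers at (232,255) and (330,255). The turquoise bar is behind, at (262,300).

```bash
python3 - <<'E'
from h import *
for u,v in[(221,115),(343,108),(344,188),(229,193),(285,150)]:print(rk(pt('w4',u,v,24)))
for u,v in [(262,300),(316,292)]:print('tq',rk(pt('w4',u,v,24)))
print('tip',rk(pt('w4',236,258)),rk(pt('w4',324,258)))
print('nose3',rk(pt('w4',445,47,36)),'nose4',rk(pt('w4',424,172,36)),rk(pt('w4',407,272,36)),'tq',)
st()
E
```

```text
[-164.7  -38.    24. ]
[-90.1 -33.8  24. ]
[-86.2 -83.9  24. ]
[-162.1  -87.6   24. ]
[-125.2  -59.2   24. ]
tq [-141.5 -169.8   24. ]
tq [-101.6 -162.8   24. ]
tip [-148.8 -101.2   90.4] [-107.4 -101.1   90.1]
nose3 [-39.4  -2.4  36. ] nose4 [-40.9 -70.8  36. ] [ -42.5 -139.1   36. ] tq
4.32 rack [-127.  -112.6   79. ] F [0.7 0.4 0. ] w 38.5
```

servo_tool(targets=[{"dx": 0,"dy": 0,"dz": 1,"rx": 0,"ry": 0,"rz": 0,"claw": -0.1},{"dx": 0,"dy": 0,"dz": 1,"rx": 0,"ry": 0,"rz": 0,"claw": -0.1},{"dx": 0,"dy": 0,"dz": 1,"rx": 0,"ry": 0,"rz": 0,"claw": -0.1},{"dx": 0,"dy": 0,"dz": 0.7,"rx": 0,"ry": 0,"rz": 0,"claw": -0.1},{"dx": 0,"dy": 0,"dz": 0,"rx": 0,"ry": 0,"rz": 0,"claw": -0.1}])

```text
t: 4.73
eef_pos: [531.2, -124.6, 4.9]
orientation: [[-0.075, 0.997, -0.003], [0.997, 0.075, 0.001], [0.001, -0.003, -1.0]]
force: [-0.5, 0.1, 0.1]
grip_width: 38.3
gripper_force: 0.0
```

servo_tool(targets=[{"dx": 0.4,"dy": 0,"dz": 0,"rx": 0,"ry": 0,"rz": 0,"claw": -0.1},{"dx": 0.25,"dy": 0,"dz": 0,"rx": 0,"ry": 0,"rz": 0,"claw": -0.1},{"dx": 0.25,"dy": 0,"dz": 0,"rx": 0,"ry": 0,"rz": 0,"claw": -0.1},{"dx": 0.25,"dy": 0,"dz": 0,"rx": 0,"ry": 0,"rz": 0,"claw": -0.1},{"dx": 0.2,"dy": 0,"dz": 0,"rx": 0,"ry": 0,"rz": 0,"claw": -0.1}])

```text
t: 5.15
eef_pos: [530.8, -97.6, 7.4]
orientation: [[-0.075, 0.997, 0.002], [0.997, 0.075, -0.0], [-0.001, 0.002, -1.0]]
force: [-0.1, -1.0, 0.7]
grip_width: 38.6
gripper_force: 0.6
```

servo_tool(targets=[{"dx": 0.2,"dy": 0,"dz": 0,"rx": 0,"ry": 0,"rz": 0,"claw": -0.1},{"dx": 0.2,"dy": 0,"dz": 0,"rx": 0,"ry": 0,"rz": 0,"claw": -0.1},{"dx": 0.15,"dy": 0,"dz": 0,"rx": 0,"ry": 0,"rz": 0,"claw": -0.1},{"dx": 0.05,"dy": 0,"dz": 0,"rx": 0,"ry": 0,"rz": 0,"claw": -0.1},{"dx": 0,"dy": 0,"dz": 0,"rx": 0,"ry": 0,"rz": 0,"claw": -0.1}])

```text
t: 5.57
eef_pos: [528.9, -85.7, 6.2]
orientation: [[-0.074, 0.997, -0.0], [0.997, 0.074, 0.0], [0.0, -0.0, -1.0]]
force: [-0.1, 0.6, 0.2]
grip_width: 38.5
gripper_force: 0.0
```

```bash
python3 - <<'E'
from h import *
st()
E
```

```text
5.57 rack [-125.7  -73.6    6.2] F [-0.1  0.6  0.2] w 38.5
```

servo_tool(targets=[{"dx": -0.5,"dy": 0,"dz": 0,"rx": 0,"ry": 0,"rz": 0,"claw": -0.1},{"dx": -0.5,"dy": 0,"dz": -1,"rx": 0,"ry": 0,"rz": 0,"claw": -0.3},{"dx": 0,"dy": 0,"dz": -1,"rx": 0,"ry": 0,"rz": 0,"claw": -0.5},{"dx": 0,"dy": 0,"dz": -1,"rx": 0,"ry": 0,"rz": 0,"claw": -0.5},{"dx": 0,"dy": 0,"dz": -1,"rx": 0,"ry": 0,"rz": 0,"claw": -0.5}])

```text
t: 5.98
eef_pos: [530.1, -107.5, 86.9]
orientation: [[-0.072, 0.997, -0.001], [0.997, 0.072, -0.0], [-0.0, -0.001, -1.0]]
force: [0.7, 0.5, 0.7]
grip_width: 21.4
gripper_force: 0.0
```

servo_tool(targets=[{"dx": 0.7,"dy": -1,"dz": 0,"rx": 0,"ry": 0,"rz": 0,"claw": -0.5},{"dx": 0.7,"dy": -1,"dz": 0,"rx": 0,"ry": 0,"rz": 0,"claw": -0.5},{"dx": 0.7,"dy": -1,"dz": 0,"rx": 0,"ry": 0,"rz": 0,"claw": -0.5},{"dx": 0.8,"dy": -1,"dz": 0,"rx": 0,"ry": 0,"rz": 0,"claw": -0.5},{"dx": 0,"dy": 0,"dz": 0,"rx": 0,"ry": 0,"rz": 0.09,"claw": -0.5}])

```text
t: 6.4
eef_pos: [441.6, -52.6, 85.7]
orientation: [[-0.065, 0.998, -0.005], [0.998, 0.065, 0.001], [0.001, -0.005, -1.0]]
force: [-0.3, -0.4, -0.9]
grip_width: 21.5
gripper_force: 0.0
```

servo_tool(targets=[{"dx": 0,"dy": 0,"dz": 0,"rx": 0,"ry": 0,"rz": 1,"claw": -0.5},{"dx": 0,"dy": 0,"dz": 0,"rx": 0,"ry": 0,"rz": 1,"claw": -0.5},{"dx": 0,"dy": 0,"dz": 0,"rx": 0,"ry": 0,"rz": 1,"claw": -0.5},{"dx": 0,"dy": 0,"dz": 0,"rx": 0,"ry": 0,"rz": 1,"claw": -0.5},{"dx": 0,"dy": 0,"dz": 0,"rx": 0,"ry": 0,"rz": 1,"claw": -0.5}])

```text
t: 6.82
eef_pos: [446.9, -55.3, 86.3]
orientation: [[0.518, 0.856, 0.0], [0.856, -0.518, -0.0], [-0.0, 0.0, -1.0]]
force: [-0.1, 0.1, 0.1]
grip_width: 21.6
gripper_force: 0.0
```

servo_tool(targets=[{"dx": 0,"dy": 0,"dz": 0,"rx": 0,"ry": 0,"rz": 1,"claw": -0.5},{"dx": 0,"dy": 0,"dz": 0,"rx": 0,"ry": 0,"rz": 1,"claw": -0.5},{"dx": 0,"dy": 0,"dz": 0,"rx": 0,"ry": 0,"rz": 1,"claw": -0.5},{"dx": 0,"dy": 0,"dz": 0,"rx": 0,"ry": 0,"rz": 1,"claw": -0.5},{"dx": 0,"dy": 0,"dz": 0,"rx": 0,"ry": 0,"rz": 1,"claw": -0.5}])

```text
t: 7.23
eef_pos: [446.9, -55.2, 86.3]
orientation: [[0.91, 0.414, 0.0], [0.414, -0.91, -0.0], [0.0, 0.0, -1.0]]
force: [-0.2, 0.2, -0.9]
grip_width: 21.3
gripper_force: 0.0
```

servo_tool(targets=[{"dx": 0,"dy": 0,"dz": 0,"rx": 0,"ry": 0,"rz": 1,"claw": -0.5},{"dx": 0,"dy": 0,"dz": 0,"rx": 0,"ry": 0,"rz": 1,"claw": -0.5},{"dx": 0,"dy": 0,"dz": 0,"rx": 0,"ry": 0,"rz": 1,"claw": -0.5},{"dx": 0,"dy": 0,"dz": 0,"rx": 0,"ry": 0,"rz": 0,"claw": -0.5},{"dx": 0,"dy": 0,"dz": 0,"rx": 0,"ry": 0,"rz": 0,"claw": -0.5}])

```text
t: 7.65
eef_pos: [446.8, -54.8, 86.3]
orientation: [[0.997, 0.077, 0.0], [0.077, -0.997, -0.001], [0.0, 0.001, -1.0]]
force: [0.1, -0.5, 0.9]
grip_width: 21.4
gripper_force: 0.0
```

```bash
python3 - <<'E'
from h import *
st();grab('wrist','w5')
E
```

```text
7.65 rack [-205.3  -36.7   86.3] F [ 0.1 -0.5  0.9] w 21.4
```

View pics/w5.png

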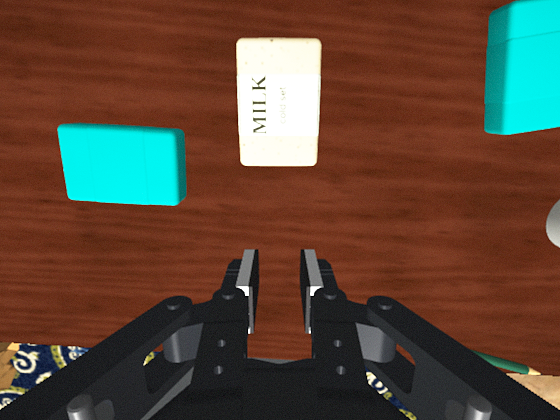

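The cream soap is square to the tool, spanning (237,39) to (320,165) and centred on the fingers at u=280. The turquoise bars are clear of its path.

```bash
python3 - <<'E'
from h import *
for u,v in[(237,39),(321,39),(317,164),(241,164)]:print(rk(pt('w5',u,v,24)))
print(rk(pt('w5',185,160,24)))
E
```

```text
[-88.8 -10.5  24. ]
[-88.6 -60.7  24. ]
[-163.7  -61.4   24. ]
[-163.9  -10.4   24. ]
[-161.4   27.    24. ]
```

servo_tool(targets=[{"dx": 0,"dy": 0,"dz": 1,"rx": 0,"ry": 0,"rz": 0,"claw": -0.5},{"dx": 0,"dy": 0,"dz": 1,"rx": 0,"ry": 0,"rz": 0,"claw": -0.5},{"dx": 0,"dy": 0,"dz": 1,"rx": 0,"ry": 0,"rz": 0,"claw": -0.5},{"dx": 0,"dy": 0,"dz": 1,"rx": 0,"ry": 0,"rz": 0,"claw": -0.5},{"dx": 0.4,"dy": 0,"dz": 0,"rx": 0,"ry": 0,"rz": 0,"claw": -0.5}])

```text
t: 8.12
eef_pos: [450.8, -53.8, 3.4]
orientation: [[0.997, 0.075, -0.008], [0.075, -0.997, 0.001], [-0.008, -0.001, -1.0]]
force: [-1.5, -0.7, 0.5]
grip_width: 21.4
gripper_force: 0.0
```

servo_tool(targets=[{"dx": 0.4,"dy": 0,"dz": 0,"rx": 0,"ry": 0,"rz": 0,"claw": -0.5},{"dx": 0.4,"dy": 0,"dz": 0,"rx": 0,"ry": 0,"rz": 0,"claw": -0.5},{"dx": 0.3,"dy": 0,"dz": 0,"rx": 0,"ry": 0,"rz": 0,"claw": -0.5},{"dx": 0.3,"dy": 0,"dz": 0,"rx": 0,"ry": 0,"rz": 0,"claw": -0.5},{"dx": 0.3,"dy": 0,"dz": 0,"rx": 0,"ry": 0,"rz": 0,"claw": -0.5}])

```text
t: 8.53
eef_pos: [489.3, -51.0, 7.1]
orientation: [[0.997, 0.074, 0.001], [0.074, -0.997, 0.0], [0.001, -0.0, -1.0]]
force: [-1.3, 0.1, 0.6]
grip_width: 21.4
gripper_force: 0.6
```

servo_tool(targets=[{"dx": 0.3,"dy": 0,"dz": 0,"rx": 0,"ry": 0,"rz": 0,"claw": -0.5},{"dx": 0.3,"dy": 0,"dz": 0,"rx": 0,"ry": 0,"rz": 0,"claw": -0.5},{"dx": 0.3,"dy": 0,"dz": 0,"rx": 0,"ry": 0,"rz": 0,"claw": -0.5},{"dx": 0.3,"dy": 0,"dz": 0,"rx": 0,"ry": 0,"rz": 0,"claw": -0.5},{"dx": 0.1,"dy": 0,"dz": 0,"rx": 0,"ry": 0,"rz": 0,"claw": -0.5}])

```text
t: 8.95
eef_pos: [515.6, -49.1, 6.4]
orientation: [[0.997, 0.074, 0.001], [0.074, -0.997, -0.0], [0.001, 0.0, -1.0]]
force: [-1.1, 0.4, 0.9]
grip_width: 21.3
gripper_force: 0.6
```

```bash
python3 - <<'E'
from h import *
st();grab('wrist','w6')
E
```

```text
8.95 rack [-136.2  -36.1    6.4] F [-1.1  0.4  0.9] w 21.3
```

View pics/w6.png

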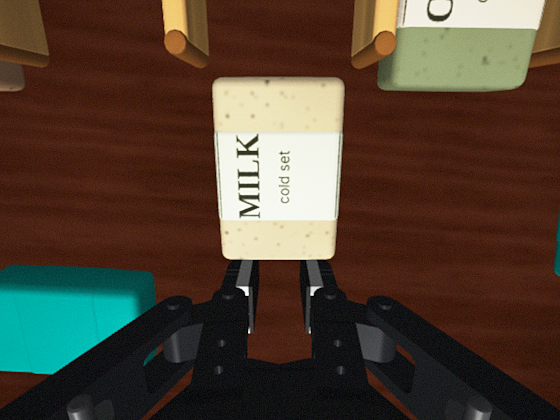

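The soap (213–344, 78–260) is straight and lined up with the gap noses at (178,42) and (377,42). I'll check that in numbers.

```bash
python3 - <<'E'
from h import *
for u,v,z in[(178,35,36),(377,35,36),(213,85,24),(344,85,24),(221,255,24),(336,255,24)]:print(rk(pt('w6',u,v,z)), pt('w6',u,v)[2].round())
E
```

```text
[-36.3  -1.9  36. ] 36.0
[-36.2 -67.5  36. ] 35.0
[-50.8 -10.1  24. ] 21.0
[-50.7 -60.   24. ] 22.0
[-122.3   -9.2   24. ] 0.0
[-122.3  -61.    24. ] 0.0
```

servo_tool(targets=[{"dx": 0.3,"dy": 0,"dz": 0,"rx": 0,"ry": 0,"rz": 0,"claw": -0.5},{"dx": 0.3,"dy": 0,"dz": 0,"rx": 0,"ry": 0,"rz": 0,"claw": -0.5},{"dx": 0.3,"dy": 0,"dz": 0,"rx": 0,"ry": 0,"rz": 0,"claw": -0.5},{"dx": 0.3,"dy": 0,"dz": 0,"rx": 0,"ry": 0,"rz": 0,"claw": -0.5},{"dx": 0.3,"dy": 0,"dz": 0,"rx": 0,"ry": 0,"rz": 0,"claw": -0.5}])

```text
t: 9.42
eef_pos: [544.9, -46.9, 6.3]
orientation: [[0.997, 0.074, 0.0], [0.074, -0.997, -0.0], [0.0, 0.0, -1.0]]
force: [-0.7, -0.2, -0.4]
grip_width: 21.1
gripper_force: 0.4
```

servo_tool(targets=[{"dx": 0.3,"dy": 0,"dz": 0,"rx": 0,"ry": 0,"rz": 0,"claw": -0.5},{"dx": 0.3,"dy": 0,"dz": 0,"rx": 0,"ry": 0,"rz": 0,"claw": -0.5},{"dx": 0.3,"dy": 0,"dz": 0,"rx": 0,"ry": 0,"rz": 0,"claw": -0.5},{"dx": 0.3,"dy": 0,"dz": 0,"rx": 0,"ry": 0,"rz": 0,"claw": -0.5},{"dx": 0.2,"dy": 0,"dz": 0,"rx": 0,"ry": 0,"rz": 0,"claw": -0.5}])

```text
t: 9.83
eef_pos: [573.1, -44.8, 6.3]
orientation: [[0.997, 0.074, 0.001], [0.074, -0.997, -0.0], [0.001, 0.0, -1.0]]
force: [-0.4, 0.5, 1.0]
grip_width: 20.8
gripper_force: 0.6
```

servo_tool(targets=[{"dx": 0.2,"dy": 0,"dz": 0,"rx": 0,"ry": 0,"rz": 0,"claw": -0.5},{"dx": 0.15,"dy": 0,"dz": 0,"rx": 0,"ry": 0,"rz": 0,"claw": -0.5},{"dx": 0.1,"dy": 0,"dz": 0,"rx": 0,"ry": 0,"rz": 0,"claw": -0.5},{"dx": 0,"dy": 0,"dz": 0,"rx": 0,"ry": 0,"rz": 0,"claw": -0.5}])

```text
t: 10.17
eef_pos: [581.6, -44.2, 6.3]
orientation: [[0.997, 0.074, 0.001], [0.074, -0.997, -0.0], [0.001, 0.0, -1.0]]
force: [-0.1, -0.9, -0.0]
grip_width: 21.7
gripper_force: 0.0
```

```bash
python3 - <<'E'
from h import *
st()
E
```

```text
10.17 rack [-70.  -36.2   6.3] F [-0.1 -0.9 -0. ] w 21.7
```

servo_tool(targets=[{"dx": 0.15,"dy": 0,"dz": 0,"rx": 0,"ry": 0,"rz": 0,"claw": -0.5},{"dx": 0.12,"dy": 0,"dz": 0,"rx": 0,"ry": 0,"rz": 0,"claw": -0.5},{"dx": 0.1,"dy": 0,"dz": 0,"rx": 0,"ry": 0,"rz": 0,"claw": -0.5},{"dx": 0.05,"dy": 0,"dz": 0,"rx": 0,"ry": 0,"rz": 0,"claw": -0.5},{"dx": 0,"dy": 0,"dz": 0,"rx": 0,"ry": 0,"rz": 0,"claw": -0.5}])

```text
t: 10.58
eef_pos: [589.9, -43.6, 6.3]
orientation: [[0.997, 0.074, 0.001], [0.074, -0.997, -0.0], [0.001, 0.0, -1.0]]
force: [0.6, -0.1, 0.1]
grip_width: 21.2
gripper_force: 0.0
```

servo_tool(targets=[{"dx": 0.05,"dy": 0,"dz": 0,"rx": 0,"ry": 0,"rz": 0,"claw": -0.5},{"dx": 0.05,"dy": 0,"dz": 0,"rx": 0,"ry": 0,"rz": 0,"claw": -0.5}])

```text
t: 10.75
eef_pos: [590.3, -43.6, 6.2]
orientation: [[0.997, 0.074, -0.003], [0.074, -0.997, 0.0], [-0.003, -0.0, -1.0]]
force: [-5.6, -0.9, 4.1]
grip_width: 21.3
gripper_force: 2.8
```

servo_tool(targets=[{"dx": 0.05,"dy": 0,"dz": 0,"rx": 0,"ry": 0,"rz": 0,"claw": -0.5},{"dx": 0,"dy": 0,"dz": 0,"rx": 0,"ry": 0,"rz": 0,"claw": -0.5}])

```text
t: 10.92
eef_pos: [590.3, -43.5, 6.0]
orientation: [[0.997, 0.074, -0.005], [0.074, -0.997, 0.0], [-0.005, -0.001, -1.0]]
force: [-6.2, 1.0, 3.6]
grip_width: 21.4
gripper_force: 3.1
```

It has stopped firmly where the back board should be. I'll back off, lift and check.

servo_tool(targets=[{"dx": -0.5,"dy": 0,"dz": 0,"rx": 0,"ry": 0,"rz": 0,"claw": -0.5},{"dx": -1,"dy": 0,"dz": 0,"rx": 0,"ry": 0,"rz": 0,"claw": -0.5},{"dx": -1,"dy": 0,"dz": -1,"rx": 0,"ry": 0,"rz": 0,"claw": -0.5},{"dx": -0.5,"dy": 0,"dz": -1,"rx": 0,"ry": 0,"rz": 0,"claw": -0.5},{"dx": 0,"dy": 0,"dz": -1,"rx": 0,"ry": 0,"rz": 0,"claw": -0.5}])

```text
t: 11.33
eef_pos: [529.4, -48.3, 66.3]
orientation: [[0.997, 0.073, -0.003], [0.073, -0.997, 0.0], [-0.003, -0.0, -1.0]]
force: [0.6, 0.3, -0.3]
grip_width: 21.1
gripper_force: 0.0
```

servo_tool(targets=[{"dx": 0,"dy": 0,"dz": -1,"rx": 0,"ry": 0,"rz": 0,"claw": -0.5},{"dx": 0,"dy": 0,"dz": -1,"rx": 0,"ry": 0,"rz": 0,"claw": -0.5},{"dx": 0,"dy": 0,"dz": -1,"rx": 0,"ry": 0,"rz": 0,"claw": -0.5},{"dx": 0,"dy": 0,"dz": -1,"rx": 0,"ry": 0,"rz": 0,"claw": -0.5},{"dx": 0,"dy": 0,"dz": 0,"rx": 0,"ry": 0,"rz": 0,"claw": -0.5}])

```text
t: 11.75
eef_pos: [535.2, -48.1, 150.1]
orientation: [[0.997, 0.074, 0.008], [0.074, -0.997, 0.0], [0.008, 0.0, -1.0]]
force: [0.6, -0.0, 0.2]
grip_width: 21.0
gripper_force: 0.0
```

```bash
python3 - <<'E'
from h import *
st();grab('wrist','w7')
s=np.load('pics/w7.npz');d=s['d'];v,u=np.mgrid[:420,:560]
r=np.stack([u,v,np.ones_like(u)],-1)@np.linalg.inv(s['K']).T*d[...,None];P=s['o']+r@s['R'].T
q=P[...,:2]-org;X=q@xv;Y=q@yv;Z=P[...,2];ok=d>0
m=ok&(Z>19)&(Z<28)&(X>-60)&(X<35)
for n,lo,hi in('pink',76,132),('B',6,64),('cream',-64,-6),('green',-134,-76):
    k=m&(Y>lo)&(Y<hi)
    if k.sum()>20:print(n,k.sum(),'x',np.percentile(X[k],[1,99]).round(1),'y',np.percentile(Y[k],[1,99]).round(1),'z',np.median(Z[k]).round(1))
k=ok&(Z>82)&(Z<102)&(X>25)&(X<48)
for c in(105,35,-35,-105):
    j=k&(abs(Y-c)<30);print('tab',c,j.sum(),Y[j].mean() if j.sum() else None)
E
```

```text
11.75 rack [-116.6  -36.6  150.1] F [ 0.6 -0.   0.2] w 21.0
pink 6662 x [-51.2  27.9] y [ 77.3 127.1] z 24.4
B 239 x [27.1 28.1] y [ 6.4 63.6] z 23.7
cream 6796 x [-50.2  27.4] y [-61.   -9.7] z 24.5
green 6845 x [-51.   27.3] y [-130.4  -79. ] z 24.6
tab 105 0 None
tab 35 0 None
tab -35 0 None
tab -105 0 None
```

```bash
python3 -c "
from h import *
print(job.finish_job())"
```

```text
the job is handed in; nothing more can be done
None
```

The job is handed in at about 12 s of the 64 s limit: tabs A, B and C were flicked in order from the red-cap end, tab D was left alone, and the cream soap is home against the back board in the third gap (A and C seen bent; B passed at the same height but not pictured).

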